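Load two walnut slugs into the tube magazine of the checker saw

ROBOT

A 6-joint arm with a two-finger parallel gripper is mounted at the origin on the work surface. World frame = base frame: x ahead of the robot, y to its left, z up, the work surface at z = 0. Lengths are in m, angles in rad, forces in N, time in s.
With the tool pointing down it reaches from about 0.4 to 0.825 m from the base axis. Payload 7 kg.
Tool frame: the origin (TCP) lies on the centre line of the jaws, within the pads' length; the fingertips stand 11 mm ahead of it and the grasp point (between the pads) lies 8 mm behind it; z points along the fingers, y is the direction in which the jaws open and shut (so a half turn about z gives the same grasp; the last joint's range is limited). The gripper opens to 88 mm and grips with 3 to 60 N. Pads are 19 mm wide; open, the fingers measure 130 mm over their backs; the gripper's body (78 mm by 193 mm) begins 47 mm behind the grasp point.
Start: joints at [1.407, 0.359, 0.012, 0, -1.224, -0.288], TCP at [0.295, 0.607, 0.238] pointing down, gripper open.
Joint ranges: [-3.07, 3.07], [-1.43, 2.12], [-1.02, 1.25], [-3.03, 1.67], [-3.05, -0], [-3.03, 3.03]. Speed limits (rad/s): [2.39, 2.39, 3.01, 3.14, 3.14, 3.14].

INTERFACE

Orientations are given as [roll, pitch, yaw] about the fixed x, y, z axes, in that order (R = Rz(yaw) Ry(pitch) Rx(roll)).
In Python, from station import * gives the robot as it stands.
- The arm moves only by the tool play_rows, never from a script. Its argument "targets" is a list of rows, each a list of 7 numbers: the turn, a rotation vector about the world's x, y, z in rad, then the shift along the world's x, y, z in m, then the opening, from 0 (shut) to 1 (fully open). A call has 1 to 12 rows; each row shifts and turns the pose as measured when the row begins; what a row does not reach is not made up. A row lasts 1/8 s, in which the tool goes at most 62.5 mm and 10.7 degrees, less where a joint would pass 70% of its speed; a pose out of reach is approached as far as the arm can. A call is refused whole if a number of a shift passes 0.0625 or a number of a turn 0.188, either way. A call with a gripper value outside its range is refused whole. The fingers move at their own pace and stop on an object; "grip_force" is the grip in N (left out, the last holds). Time passes only in rows, so rows that do not move let the fingers close. It gives the time, the measured TCP pose, the force and the opening at its end, in the units of the state.
- get_state(): the state, without advancing time (a new reading comes with each control period).
- grab_frame(name): name is "scene" or "top"; returns (picture, depth): 400x640x3 uint8, blue, green, red; 400x640 float32, m along the optical axis (not along the pixel's ray), 0 where there is no reading.
- camera_params(name): a dict with "camera_matrix" (3x3 intrinsics, pixels), "dist" ([k1, k2, p1, p2, k3] as OpenCV has them; the pictures are not rectified), "extrinsics" (4x4, takes a point from world to camera coordinates). Camera axes: x right, y up, looking along -z (the intrinsics and any distortion apply to the point x, -y, -z); pixel columns grow to the right and rows downward; lengths in m; the calibration is good to about 2 mm. A picture is of the moment at which its call begins. camera_params takes no time and is no camera call.
- job_done(): hands the job in, once; it reports no verdict.
The state is a dict: "t": time; "q": joint angles; "qd": joint speeds; "joint_efforts": joint torques, N m; "eef_pos": TCP position; "ee_rot": TCP orientation; "force": force on the tool from outside, world axes, zero at the start; "moment": the same for the moment, N m; "width": finger opening in m.
Only numpy, scipy, OpenCV 4.12 (cv2) and the standard library are available. Lean on these libraries where they do the work, as an engineer would, in place of code of your own. Each camera call takes 0.05 s, during which the arm holds its last target.

TASK

Two full-length round walnut slugs stand upright among the things on the counter. Load both through the tin funnel into the upright tube magazine, end to end, so that one rests on the bottom of the tube and the other sits on top of it, and let go. Leave the shorter round offcut of the same wood where it is.

Things in the scene. Friction and masses are not known exactly. Their poses are not given: they have to be found in the camera images.
- slug_a_center (a point): one of the two walnut slugs to load: a solid round cylinder of dark walnut, 36 mm diameter, 50 mm long, about 34 g, standing upright on its end on the counter. The point is its centre, half-way up (25 mm above the counter at the start); z is its axis, yaw has no meaning. The two slugs are identical and either may go in first.
- slug_b_center (a point): one of the two walnut slugs to load: a solid round cylinder of dark walnut, 36 mm diameter, 50 mm long, about 34 g, standing upright on its end on the counter. The point is its centre, half-way up (25 mm above the counter at the start); z is its axis, yaw has no meaning. The two slugs are identical and either may go in first.
- tube_mouth (a point): Centre of the rim of the tin funnel on a fixed upright tube magazine, 162 mm above the counter; z up along the tube's axis. Funnel: 76 mm wide inside at the rim (81 outside), narrowing over 20 mm of depth to the metal tube, 44 mm inside, 50 outside. Tube floor 132 mm below the rim; slugs drop freely down it. Foot: wood, 130 x 130 x 30 mm. Stands left of the slugs; sight slot on its far side.
- offcut_center (a point): Centre (half-way up) of the offcut to leave alone: round, same walnut, 36 mm diameter, only 22 mm tall, flat on the counter. Also about, not to be loaded: a square walnut blank 38 x 38 x 50 mm, a 66 mm stack of six ivory-white checkers and one flat reddish checker (36 mm diameter, 11 mm thick), brass cap, two dice. Things among the slugs stand at least 80 mm apart, centre to centre.
Mind the look-alikes: they are no part of the job. Leave any yellow look-alike of the part that bears slug_a_center alone. What is shaped like the part that bears tube_mouth but purple is not meant.

How it is judged:
At the end, for the whole second after the job is handed in: Both slugs are inside the tube, released and at rest end to end: each centre within 12 mm of the tube's axis and each axis within 15 degrees of the tube's; one slug's centre 97 to 117 mm below the funnel's rim (resting on the floor), the other's 46 to 70 mm below it (resting on the first) (horizontal distance between each of slug_a_center, slug_b_center and tube_mouth below 0.012 m and angle between the z axis of each of slug_a_center, slug_b_center and the z axis of tube_mouth, either way round below 0.26 rad and ((z of slug_a_center in the frame of tube_mouth between -0.117 and -0.097 m and z of slug_b_center in the frame of tube_mouth between -0.07 and -0.046 m) or (z of slug_b_center in the frame of tube_mouth between -0.117 and -0.097 m and z of slug_a_center in the frame of tube_mouth between -0.07 and -0.046 m))); the robot touches nothing.
It fails at once if the short offcut is moved by more than 30 mm (distance of offcut_center from where it was at the start of the episode above 0.03 m).
It also fails if it takes over 58 s, if anything falls off the work surface, if the arm or the gripper's body presses on something with over 40 N, if the wrist force passes 120 N, or if a joint passes its speed limit or range.

## Working session

There is one attempt and no reset: what is moved stays moved. The work goes in short steps, Python scripts to look and compute and a tool call to move; the robot and the scene stay as the last step left them, time stands still between calls to the robot, and variables do not carry over. Pictures are saved under pics/ and viewed, and the job is handed in when it is done.

Besides the shell and the picture viewer there is one more tool, called as name([rows], argument=value, ...), one row to a line, values as JSON. play_rows: Moves the arm, as the interface text tells. Its arguments: {"type":"object","properties":{"targets":{"type":"array","items":{"type":"array","items":{"type":"number"}}},"grip_force":{"type":"number"}},"required":["targets"]}

```bash
ls; mkdir -p pics; python3 - <<'E'
from station import *
import cv2,numpy as np
for n in("scene","top"):
    p,d=grab_frame(n); cv2.imwrite(f"pics/{n}0.png",p); np.save(f"{n}0.npy",d)
    c=camera_params(n); print(n,c)
print(get_state())
E
```

```text
pics
scene {'camera_matrix': array([[392.88343788,   0.        , 319.59891866],
       [  0.        , 392.88343788, 202.78910992],
       [  0.        ,   0.        ,   1.        ]]), 'dist': array([-0.0039211,  0.       ,  0.       ,  0.       ,  0.       ]), 'extrinsics': array([[ 0.78056478,  0.62507224, -0.00182024, -0.36425922],
       [-0.37200879,  0.46688567,  0.80226382,  0.08241248],
       [ 0.50232269, -0.62554174,  0.59696687, -1.20835959],
       [ 0.        ,  0.        ,  0.        ,  1.        ]])}
top {'camera_matrix': array([[513.97913285,   0.        , 319.86745002],
       [  0.        , 513.97913285, 195.5642605 ],
       [  0.        ,   0.        ,   1.        ]]), 'dist': array([0.02795387, 0.        , 0.        , 0.        , 0.        ]), 'extrinsics': array([[-0.02877666, -0.99958418, -0.00183455, -0.01136518],
       [ 0.97892875, -0.02855311,  0.202196  , -0.52472501],
       [-0.20216431,  0.00402263,  0.97934336, -1.3742893 ],
       [ 0.        ,  0.        ,  0.        ,  1.        ]])}
{'t': 0.1, 'q': array([ 1.40708111e+00,  3.59354684e-01,  1.11391790e-02, -3.00962671e-04,
       -1.22413168e+00, -2.88093149e-01]), 'qd': array([ 0.0003811 , -0.00082864,  0.00221636,  0.00055454,  0.00098225,
        0.00219171]), 'joint_efforts': array([-9.89323671e-04, -5.84162378e+01,  2.93752509e+01,  7.01550186e+00,
        1.01575954e-02, -6.23212850e-05]), 'eef_pos': array([0.29454364, 0.60686049, 0.23668733]), 'ee_rot': array([ 3.14002532e+00, -1.69398727e-04, -4.51910710e-01]), 'force': array([ 1.07790797, -0.89424181, -0.70129475]), 'moment': array([-0.0152626 , -0.02156421,  0.03359218]), 'width': 0.08789963547979922}
```

View pics/scene0.png

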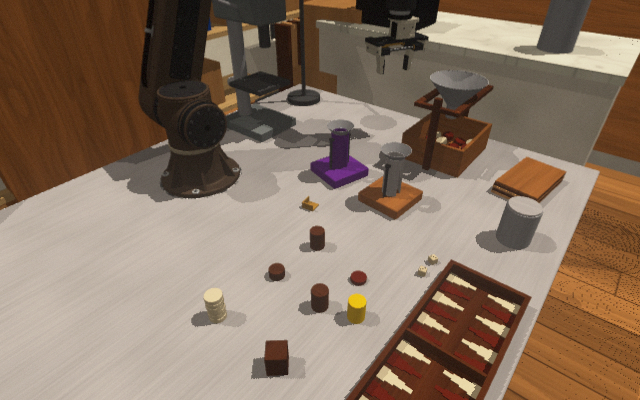

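View pics/top0.png

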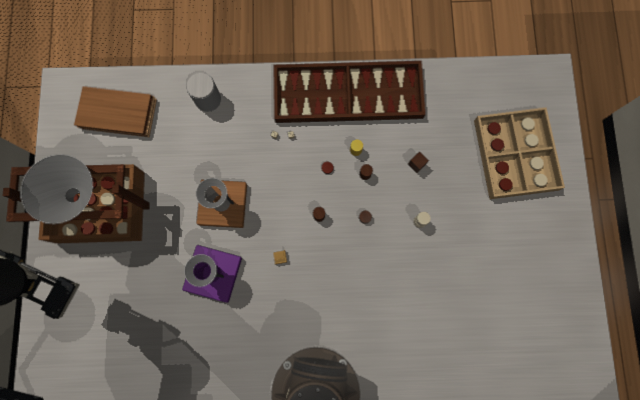

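Candidates, as scene pixel / top pixel:
- **Round tall dark slugs:** (317,238)/(319,214) and (320,297)/(366,171).
- **Short offcut:** (277,271)/(365,216).
- **Square blank:** (277,357)/(418,161).
- **Yellow look-alike:** (357,308)/(357,146).
- **Red checker:** (359,278)/(327,168).
- **Tubes:** grey tin on a wood foot (395,170)/(213,193), and the purple decoy (339,150)/(202,270).

I choose the two tall round walnut slugs and the grey funnel, and will check them in a crop and measure.

```bash
cat > h.py <<'E'
import cv2,numpy as np
from station import *
def ray(n,uv):
    c=camera_params(n);E=c["extrinsics"];R=E[:3,:3];t=E[:3,3]
    p=cv2.undistortPoints(np.array([[uv]],float),c["camera_matrix"],c["dist"])[0,0]
    return -R.T@t, R.T@np.array([p[0],-p[1],-1.])
def plane(n,uv,z):
    o,d=ray(n,uv); return o+d*(z-o[2])/d[2]
def pts(n,D):
    "world map from depth"
    c=camera_params(n);E=c["extrinsics"]
    v,u=np.mgrid[0:400,0:640]
    p=cv2.undistortPoints(np.stack([u.ravel(),v.ravel()],1).astype(float)[:,None],c["camera_matrix"],c["dist"])[:,0]
    z=D.ravel(); X=np.stack([p[:,0]*z,-p[:,1]*z,-z],1)
    return ((X-E[:3,3])@E[:3,:3]).reshape(400,640,3)
E
python3 - <<'E'
from h import *
np.set_printoptions(precision=4,suppress=True)
s=cv2.imread("pics/scene0.png");t=cv2.imread("pics/top0.png")
a=cv2.resize(s[130:390,230:440],None,fx=2.2,fy=2.2,interpolation=2)
cv2.imwrite("pics/crop_s.png",a)
cv2.imwrite("pics/crop_t.png",cv2.resize(t[130:310,170:440],None,fx=2.9,fy=2.9,interpolation=2))
for n,seeds in (("top",dict(A=(319,214),B=(366,171),off=(365,216),sq=(418,161),yel=(357,146),red=(327,168),stack=(424,218))),("scene",dict(A=(317,238),B=(320,297),off=(277,271),sq=(277,357),yel=(357,308),red=(359,278),stack=(215,305)))):
    W=pts(n,np.load(n+"0.npy"))
    for k,(u,v) in seeds.items():
        w=W[v-25:v+26,u-25:u+26].reshape(-1,3); w=w[w[:,2]>.005]
        zt=np.percentile(w[:,2],95); q=w[w[:,2]>zt-.005]
        print(n,k,"ztop",zt,"min/max mid",(q.min(0)+q.max(0))[:2]/2,"ext",np.ptp(q,axis=0)[:2],len(q))
    # funnel rim
    m=W[...,2]; u0,v0=((213,193) if n=="top" else (395,153))
    w=W[v0-40:v0+41,u0-35:u0+36].reshape(-1,3); q=w[(w[:,2]>.15)&(w[:,2]<.18)]
    print(n,"rim",(q.min(0)+q.max(0))/2,np.ptp(q,axis=0),len(q))
E
```

```text
top A ztop 0.054774301067710265 min/max mid [ 0.364 -0.02 ] ext [0.2569 0.0331] 75
top B ztop 0.05408995773434574 min/max mid [ 0.4506 -0.098 ] ext [0.4301 0.1543] 119
top off ztop 0.02828113477013461 min/max mid [ 0.3602 -0.0945] ext [0.2493 0.1475] 70
top sq ztop 0.05411422324389022 min/max mid [ 0.4399 -0.1773] ext [0.4088 0.313 ] 116
top yel ztop 0.05481180993395928 min/max mid [ 0.4608 -0.098 ] ext [0.4505 0.1543] 131
top red ztop 0.049912110516141465 min/max mid [ 0.455  -0.0717] ext [0.439  0.1017] 25
top stack ztop 0.0702690116117085 min/max mid [ 0.3517 -0.1727] ext [0.2324 0.3038] 97
top rim [0.5186 0.2527 0.1588] [0.0772 0.0777 0.0176] 375
scene A ztop 0.05207746140583135 min/max mid [ 0.6902 -0.2858] ext [0.4635 0.5618] 135
scene B ztop 0.052430320657310216 min/max mid [ 0.7493 -0.3544] ext [0.3453 0.4245] 225
scene off ztop 0.6545710527442695 min/max mid [ 0.922  -0.5667] ext [0. 0.] 15
scene sq ztop 0.05181812740829829 min/max mid [ 0.7568 -0.4258] ext [0.3303 0.2817] 462
scene yel ztop 0.05183727004066881 min/max mid [ 0.7853 -0.342 ] ext [0.2733 0.4493] 235
scene red ztop 0.05193610035691995 min/max mid [ 0.7853 -0.342 ] ext [0.2733 0.4493] 168
scene stack ztop 0.06786175514444728 min/max mid [ 0.6771 -0.4283] ext [0.4898 0.2768] 239
scene rim [0.5157 0.339  0.1578] [0.0789 0.2528 0.0154] 276
```

```bash
python3 - <<'E'
from h import *
np.set_printoptions(precision=4,suppress=True)
# ray cast of dark blobs -> top-camera and scene
for n,sd in (("top",((319,214),(366,171),(365,216))),("scene",((317,238),(320,297),(277,271)))):
    im=cv2.imread(f"pics/{n}0.png"); g=im.max(2)
    m=((g<75)).astype(np.uint8)
    k,l,st,ce=cv2.connectedComponentsWithStats(m)
    for u,v in sd:
        i=l[v,u]; print(n,(u,v),i,st[i],ce[i],im[v,u],plane(n,ce[i],.04 if n=="top" else .025))
E
```

```text
top (319, 214) 192 [313 207  13  15 145] [319.0759 214.3586] [25 38 69] [ 0.4736 -0.0229  0.04  ]
top (366, 171) 156 [359 165  13  15 152] [365.7303 172.1447] [25 39 68] [ 0.5909 -0.1583  0.04  ]
top (365, 216) 193 [359 211  13  13 118] [364.9237 217.161 ] [37 47 68] [ 0.4621 -0.15    0.04  ]
scene (317, 238) 192 [310 233  14  18 204] [316.5931 241.5294] [36 41 57] [ 0.4828 -0.0315  0.025 ]
scene (320, 297) 213 [311 293  17  20 252] [319.1706 302.9524] [33 39 60] [ 0.6013 -0.1694  0.025 ]
scene (277, 271) 0 [     0      0    640    400 222594] [322.2124 212.6141] [41 58 95] [0.4242 0.0639 0.025 ]
```

View pics/crop_s.png

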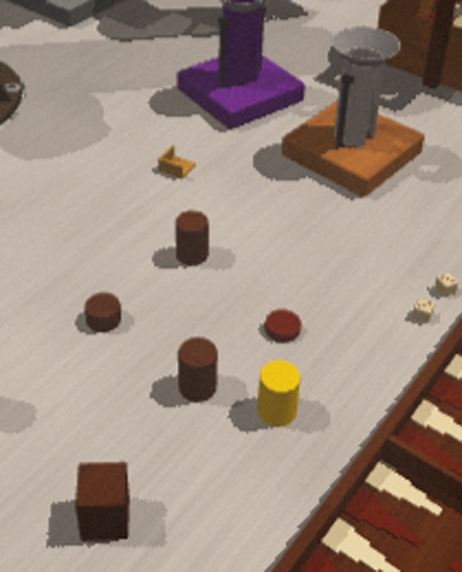

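View pics/crop_t.png

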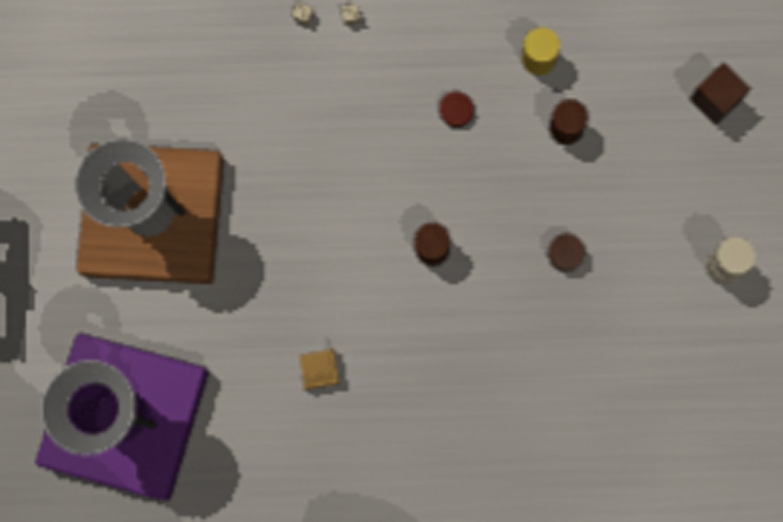

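```bash
python3 - <<'E'
from h import *
np.set_printoptions(precision=4,suppress=True)
for n,seeds in (("top",dict(A=(.475,-.025,.05),B=(.593,-.16,.05),off=(.467,-.147,.022),sq=(.62,-.3,.05),yel=(.66,-.14,.05),brass=(.36,.08,.03),rim=(.518,.252,.16),purple=(.33,.26,.16))),):
  for n in("top","scene"):
    D=np.load(n+"0.npy");W=pts(n,D);ok=D>0
    for k,c in seeds.items():
        r=.05 if c[2]<.1 else .06
        m=ok&(np.hypot(W[...,0]-c[0],W[...,1]-c[1])<r)&(abs(W[...,2]-c[2])<.008)
        q=W[m]
        if len(q): 
            P=np.float32(q[:,:2]*1000); (cx,cy),rad=cv2.minEnclosingCircle(P)
            print(n,k,"z",np.median(q[:,2]),"mid",cx,cy,"rad",rad,"mean",q.mean(0)[:2],len(q))
# rim fit: top-cam ellipse check
E
```

```text
top A z 0.050235521120556334 mid 476.8198547363281 -21.017465591430664 rad 17.682809829711914 mean [ 0.4767 -0.021 ] 124
top B z 0.05026297937116184 mid 596.0723876953125 -157.2584228515625 rad 18.22074317932129 mean [ 0.5948 -0.1575] 128
top off z 0.022303741504038795 mid 468.6903381347656 -151.12989807128906 rad 18.44499397277832 mean [ 0.4675 -0.1511] 128
top sq z 0.04933653112642226 mid 619.420166015625 -308.84393310546875 rad 27.166433334350586 mean [ 0.6194 -0.3092] 200
top yel z 0.049708508888027664 mid 648.28173828125 -139.63455200195312 rad 38.79573440551758 mean [ 0.6673 -0.1336] 125
top brass z 0.023772018342192294 mid 361.054931640625 90.9103775024414 rad 22.397348403930664 mean [0.3601 0.0806] 7
top rim z 0.15834323390121574 mid 518.414306640625 252.5688934326172 rad 40.4036979675293 mean [0.5214 0.2562] 332
top purple z 0.1584339048736626 mid 322.1522216796875 277.60260009765625 rad 40.076786041259766 mean [0.3229 0.2816] 358
scene A z 0.05008103449441392 mid 475.65093994140625 -22.723712921142578 rad 17.88467025756836 mean [ 0.4775 -0.0244] 151
scene B z 0.05019128593730397 mid 593.5823974609375 -159.03317260742188 rad 18.95642852783203 mean [ 0.595 -0.161] 236
scene off z 0.022202095502513928 mid 466.2261047363281 -152.5665740966797 rad 18.17327308654785 mean [ 0.468  -0.1542] 191
scene sq z 0.050204395935610435 mid 617.6668090820312 -309.89154052734375 rad 26.17656135559082 mean [ 0.6194 -0.3115] 498
scene yel z 0.050107962516226685 mid 666.6668701171875 -135.79539489746094 rad 18.450965881347656 mean [ 0.668  -0.1374] 257
scene rim z 0.15826024516199383 mid 515.8628540039062 252.98760986328125 rad 41.84153366088867 mean [0.5112 0.2624] 240
scene purple z 0.1580356303811697 mid 319.5974426269531 276.1134948730469 rad 41.4810905456543 mean [0.3136 0.286 ] 194
```

The crops show two tall round walnut slugs at scene (317,238) and (320,297), with the offcut clearly shorter. The square blank, yellow cylinder and red checker are distinct from them. The grey funnel stands on the wood foot and is not the purple one. Next I check the path for obstacles, mainly the tall funnel stand.

```bash
python3 - <<'E'
from h import *
G=np.zeros((12,14))
for n in("top","scene"):
    D=np.load(n+"0.npy");W=pts(n,D);w=W[D>0]
    i=((w[:,0])/.06).astype(int);j=((w[:,1]+.06)/.06).astype(int)
    m=(w[:,0]>=0)&(w[:,1]>=-.06)&(i<12)&(j<14)
    np.maximum.at(G,(i[m],j[m]),w[m,2])
print("cols y:",np.round(np.arange(14)*.06-.06,2))
for r in range(12):print(round(r*.06,2),(G[r]*1000).astype(int))
E
```

```text
cols y: [-0.06  0.    0.06  0.12  0.18  0.24  0.3   0.36  0.42  0.48  0.54  0.6
  0.66  0.72]
0.0 [284 285 275   9  10   9 446 438  11   9   8   9  11  11]
0.06 [278 281  23   9   8  10   8 701   8  12  12  11   9   8]
0.12 [ 10   9   8   7   8  10   9 711 699  10   9   8  12   8]
0.18 [  9   9   9  11   8  11   9  10  10 339 338  10   9   9]
0.24 [  8  10   9   9  37 168 166   9   7 340 498 402 305  11]
0.3 [  9   9  30  10 165 166 166  11   9 318 497 444 338   7]
0.36 [  9   8  27  10  35 166  36  12  78  92  91 333 335  12]
0.42 [ 59   7  11   9 163 164  37  10 211 252 254 256 253 211]
0.48 [ 59  11   8   9 166 167  35   9 238 255 233 239 254 233]
0.54 [ 11   9   9   9 165 165  32  10 212 253 254 254 253 211]
0.6 [ 20   9  11   9  10  10  10  11  94  96 252 251  92  88]
0.66 [ 9 21 23  8  8  8 10 11 10  9 10 11  9 10]
```

play_rows([
  [0,0,0,0,0,0.045,0.7],
  [0,0,0,0,0,0.045,0.7],
  [0,0,-0.16,0,-0.06,0,0.7],
  [0,0,-0.16,0,-0.06,0,0.7],
  [0,0,-0.16,0,-0.06,0,0.7],
  [0,0,-0.16,0,-0.06,0,0.7],
  [0,0,-0.16,0.03,-0.05,0,0.7],
  [0,0,-0.16,0.04,-0.05,0,0.7],
  [0,0,-0.16,0.04,-0.05,0,0.7],
  [0,0,0,0.03,-0.05,-0.02,0.7],
  [0,0,0,0.03,-0.05,-0.03,0.7],
  [0,0,0,0,-0.05,-0.03,0.7],
], grip_force=20)

```text
t: 1.6
eef_pos: [0.4604, 0.0604, 0.2462]
ee_rot: [3.138, 0.004, -1.603]
force: [0.1, 0.2, -0.3]
width: 0.0617
```

play_rows([
  [0,0,0.03,0.008,-0.045,-0.04,0.7],
  [0,0,0,0.008,-0.038,-0.04,0.7],
  [0,0,0,0,0,-0.04,0.7],
  [0,0,0,0,0,-0.01,0.7],
  [0,0,0,0,0,0,0.7],
])

```text
t: 2.22
eef_pos: [0.4744, -0.0292, 0.1115]
ee_rot: [3.134, 0.003, -1.578]
force: [0.3, 0.4, -0.5]
width: 0.0617
```

play_rows([
  [0,0,0,0.002,0.007,-0.03,0.7],
  [0,0,0,0,0,-0.03,0.7],
  [0,0,0,0,0,-0.012,0.7],
  [0,0,0,0,0,0,0.7],
])

```text
t: 2.72
eef_pos: [0.482, -0.0183, 0.0445]
ee_rot: [-3.138, 0.006, -1.572]
force: [0.0, 0.0, 0.5]
width: 0.0613
```

play_rows([
  [0,0,0,-0.006,-0.004,-0.006,0.7],
  [0,0,0,0,0,-0.004,0.7],
  [0,0,0,0,0,0,0.7],
])

```text
t: 3.1
eef_pos: [0.4773, -0.0219, 0.0366]
ee_rot: [-3.133, 0.007, -1.571]
force: [0.4, -0.8, 0.2]
width: 0.0613
```

```bash
python3 - <<'E'
from h import *
s=get_state();print(s["t"],s["eef_pos"],s["ee_rot"],s["force"])
p,d=grab_frame("scene");cv2.imwrite("pics/s1.png",cv2.resize(p[150:330,220:440],None,fx=3,fy=3))
s=get_state();print(s["t"],s["eef_pos"],s["ee_rot"],s["force"])
E
```

```text
3.1 [ 0.47725883 -0.02194806  0.0365508 ] [-3.13328279  0.00742625 -1.57127492] [ 0.36302932 -0.79360195  0.24392277]
3.15 [ 0.47728448 -0.02193783  0.03664109] [-3.13326409  0.00742518 -1.57126286] [-0.43653582 -0.02070794 -0.17961824]
```

View pics/s1.png

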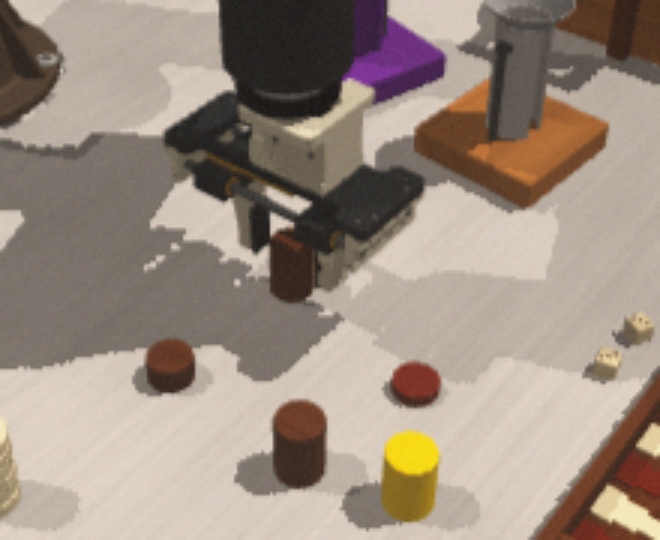

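The slug at crop (292,265) stands between the open fingers. Lower slightly and close.

play_rows([
  [0,0,0,-0.001,0,-0.004,0.7],
  [0,0,0,0,0,0,0.0],
  [0,0,0,0,0,0,0.0],
  [0,0,0,0,0,0,0.0],
  [0,0,0,0,0,0,0.0],
  [0,0,0,0,0,0,0.0],
])

```text
t: 3.9
eef_pos: [0.4765, -0.0219, 0.0326]
ee_rot: [-3.133, 0.008, -1.571]
force: [0.4, -0.2, 0.4]
width: 0.0356
```

play_rows([
  [0,0,0,0,0,0.03,0.0],
  [0,0,0,0,0,0.05,0.0],
  [0,0,0,0,0,0.06,0.0],
  [0,0,0,0,0.02,0.05,0.0],
  [0,0,0,0.01,0.05,0.02,0.0],
  [0,0,0,0.01,0.05,0,0.0],
  [0,0,0,0.01,0.05,0,0.0],
  [0,0,0,0.01,0.05,0,0.0],
  [0,0,0,0,0.03,0,0.0],
  [0,0,0,0,0,0,0.0],
  [0,0,0,0,0,0,0.0],
])

```text
t: 5.28
eef_pos: [0.5136, 0.2349, 0.2499]
ee_rot: [-3.134, 0.009, -1.573]
force: [0.8, -0.3, -0.9]
width: 0.0356
```

play_rows([
  [-0.006,0,0,0.004,0.018,-0.02,0.0],
  [0,0,0,0,0,0,0.0],
  [0,0,0,0,0,0,0.0],
])

```text
t: 5.65
eef_pos: [0.5178, 0.252, 0.2284]
ee_rot: [-3.134, 0.002, -1.576]
force: [-0.6, -0.2, -0.1]
width: 0.0354
```

```bash
python3 - <<'E'
from h import *
for n,b in(("scene",(80,240,300,500)),("top",(110,260,130,330))):
    p,d=grab_frame(n);cv2.imwrite(f"pics/{n}2.png",cv2.resize(p[b[0]:b[1],b[2]:b[3]],None,fx=3,fy=3))
s=get_state();print(s["t"],s["eef_pos"],s["ee_rot"],s["force"])
E
```

```text
5.75 [0.51763878 0.25195189 0.22851994] [-3.13457407e+00  2.77688445e-03 -1.57581205e+00] [ 0.67974056 -0.47992801 -0.88456901]
```

View pics/scene2.png

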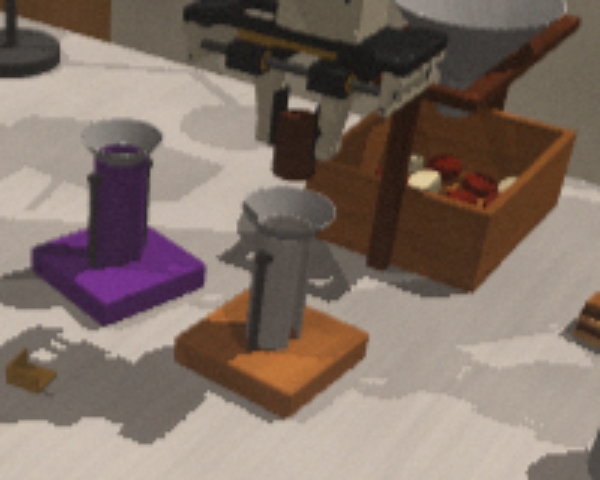

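View pics/top2.png

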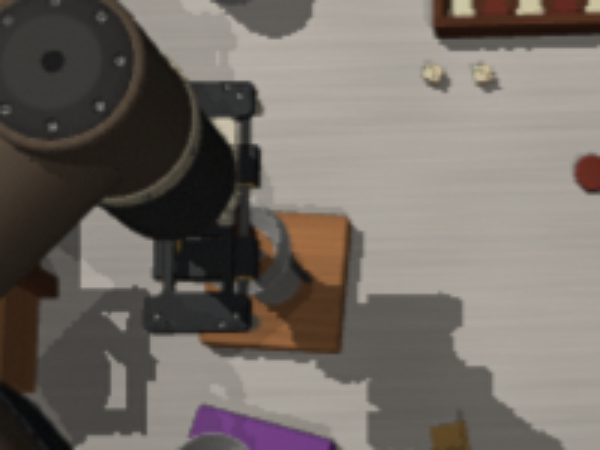

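The held slug at crop (294,150) hangs centred over the grey funnel rim (291,212), within about 1 mm. Lower and release.

play_rows([
  [0,0,0,0,0,-0.02,0.0],
  [0,0,0,0,0,-0.018,0.0],
  [0,0,0,0,0,-0.006,0.0],
  [0,0,0,0,0,0,0.0],
  [0,0,0,0,0,0,0.0],
])

```text
t: 6.38
eef_pos: [0.5189, 0.2515, 0.1864]
ee_rot: [-3.131, 0.005, -1.577]
force: [0.7, 0.6, -0.9]
width: 0.0353
```

play_rows([
  [0,0,0,-0.001,0.001,-0.007,0.0],
  [0,0,0,0,0,0,0.0],
  [0,0,0,0,0,0,0.0],
])

```text
t: 6.75
eef_pos: [0.5182, 0.253, 0.18]
ee_rot: [-3.13, 0.007, -1.577]
force: [1.1, 0.3, -0.3]
width: 0.0352
```

Wrist force shows no contact. Release.

play_rows([
  [0,0,0,0,0,0,0.7],
  [0,0,0,0,0,0,0.7],
  [0,0,0,0,0,0,0.7],
  [0,0,0,0,0,0.03,0.7],
  [0,0,0,0,-0.01,0.04,0.7],
  [0,0,-0.15,0,-0.05,0.02,0.7],
  [0,0,-0.15,0,-0.055,0,0.7],
  [0,0,-0.15,0,-0.055,0,0.7],
  [0,0,-0.15,0,-0.055,0,0.7],
  [0,0,-0.15,0.01,-0.055,0,0.7],
  [0,0,-0.15,0.01,-0.055,0,0.7],
  [0,0,-0.15,0.01,-0.055,0,0.7],
])

```text
t: 8.25
eef_pos: [0.5478, -0.1452, 0.2749]
ee_rot: [-3.127, 0.011, -2.652]
force: [1.0, 1.3, -1.1]
width: 0.0614
```

```bash
python3 - <<'E'
from h import *
for n,b in(("scene",(80,330,240,500)),("top",(130,290,150,440))):
    p,d=grab_frame(n);cv2.imwrite(f"pics/{n}3.png",cv2.resize(p[b[0]:b[1],b[2]:b[3]],None,fx=2.3,fy=2.3)); np.save(n+"3.npy",d)
    if n=="top":
        W=pts(n,d); m=(np.hypot(W[...,0]-.5175,W[...,1]-.2527)<.018)&(d>0); print(np.percentile(W[m][:,2],[5,25,50,75,95]),m.sum())
s=get_state();print(s["t"],s["eef_pos"],s["ee_rot"],s["force"])
E
```

```text
[0.07569672 0.07755289 0.07933978 0.08136879 0.08344632] 71
8.35 [ 0.54776358 -0.14772929  0.27407963] [-3.12730524  0.00908582 -2.65583291] [-0.31759078  0.24555512 -1.13612872]
```

View pics/scene3.png

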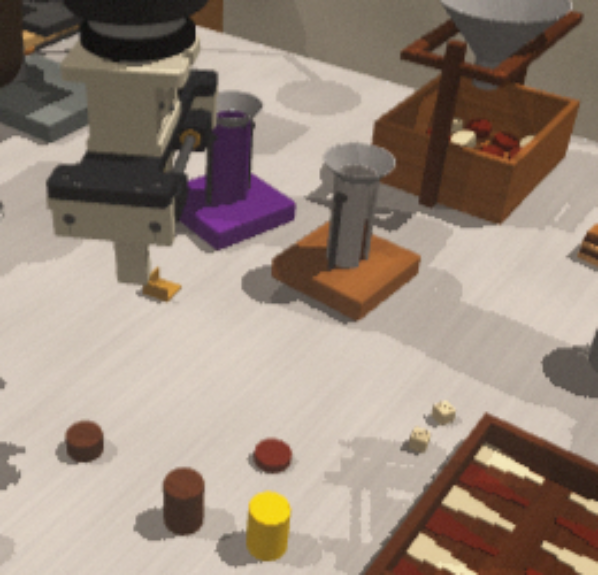

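View pics/top3.png

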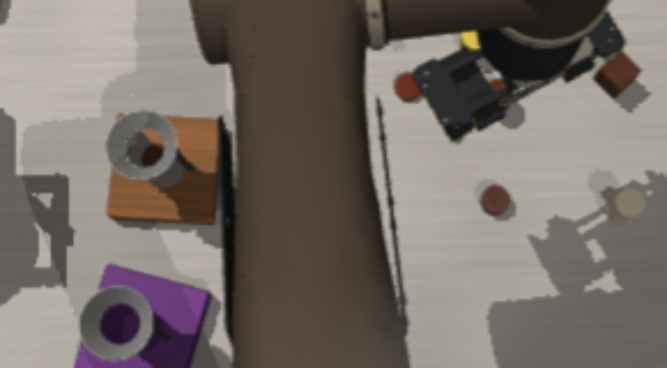

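The first slug is in: the surface inside the tube reads z about 0.079, against the expected 0.080. Slug B is untouched at crop (184,500). Now on to it.

play_rows([
  [0,0,-0.09,0.024,-0.005,-0.03,0.7],
  [0.007,-0.01,-0.085,0.023,-0.005,-0.04,0.7],
  [0,0,0,0,0,-0.05,0.7],
  [0,0,0,0,0,-0.03,0.7],
  [0,0,0,0,0,0,0.7],
  [0,0,0,0,0,0,0.7],
])

```text
t: 9.1
eef_pos: [0.597, -0.1589, 0.1225]
ee_rot: [-3.128, 0.025, -2.837]
force: [0.5, 0.9, 0.4]
width: 0.0615
```

```bash
python3 - <<'E'
from h import *
from scipy.spatial.transform import Rotation as R
s=get_state();r=s["ee_rot"]
print((R.from_euler("xyz",[np.pi,0,r[2]])*R.from_euler("xyz",r).inv()).as_rotvec())
E
```

```text
[0.00507755 0.02801439 0.00016699]
```

play_rows([
  [0.005,0.028,0,-0.002,0,-0.03,0.7],
  [0,0,0,0,0,-0.025,0.7],
  [0,0,0,0,0,-0.01,0.7],
  [0,0,0,0,0,0,0.7],
  [0,0,0,0,0,0,0.7],
])

```text
t: 9.72
eef_pos: [0.6008, -0.1584, 0.0657]
ee_rot: [-3.137, 0.013, -2.834]
force: [-0.8, 0.1, -0.4]
width: 0.0612
```

play_rows([
  [0.005,0.01,0,-0.006,-0.001,0,0.7],
  [0,0,0,0,0,-0.016,0.7],
  [0,0,0,-0.001,0,-0.012,0.7],
  [0,0,0,0,0,0,0.7],
  [0,0,0,0,0,0,0.7],
])

```text
t: 10.35
eef_pos: [0.5937, -0.1595, 0.0372]
ee_rot: [3.139, 0.006, -2.834]
force: [0.2, -0.1, 0.3]
width: 0.0612
```

```bash
python3 - <<'E'
from h import *
p,d=grab_frame("scene");cv2.imwrite("pics/s4.png",cv2.resize(p[190:370,220:440],None,fx=3,fy=3))
s=get_state();print(s["t"],s["eef_pos"],s["ee_rot"],s["force"])
E
```

```text
10.4 [ 0.59364586 -0.1595133   0.03722038] [ 3.13846471  0.00590913 -2.83401821] [-0.09394612  0.007238   -0.21614263]
```

View pics/s4.png

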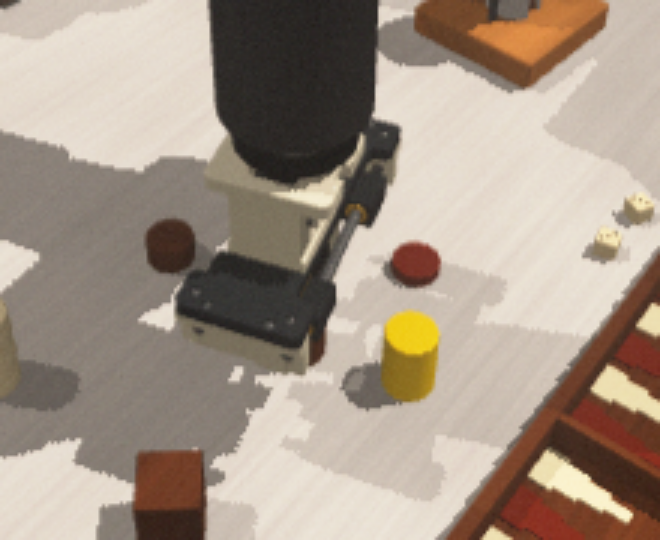

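The gripper is over slug B (visible at crop (317,345)), with the yellow cylinder and the offcut clear. Close.

play_rows([
  [0,0,0,0.001,0,-0.004,0.7],
  [0,0,0,0,0,0,0.0],
  [0,0,0,0,0,0,0.0],
  [0,0,0,0,0,0,0.0],
  [0,0,0,0,0,0,0.0],
  [0,0,0,0,0,0,0.0],
  [0,0,0,0,0,0.03,0.0],
  [0,0,0,0,0,0.05,0.0],
  [0,0,0,0,0,0.06,0.0],
  [0,0,0,0,0,0.05,0.0],
  [0,0,0,0,0,0.02,0.0],
])

```text
t: 11.78
eef_pos: [0.592, -0.1595, 0.2476]
ee_rot: [3.137, 0.002, -2.834]
force: [-0.8, -1.1, -1.1]
width: 0.0354
```

play_rows([
  [0,0,0.15,0,0.05,0,0.0],
  [0,0,0.15,-0.01,0.05,0,0.0],
  [0,0,0.15,-0.01,0.05,0,0.0],
  [0,0,0.15,-0.01,0.05,0,0.0],
  [0,0,0.15,-0.01,0.05,0,0.0],
  [0,0,0.15,-0.01,0.05,0,0.0],
  [0,0,0.15,-0.01,0.05,0,0.0],
  [0,0,0.15,-0.01,0.03,0,0.0],
  [0,0,0.05,0,0,0,0.0],
  [0,0,0,0,0,0,0.0],
])

```text
t: 13.02
eef_pos: [0.5179, 0.2318, 0.2508]
ee_rot: [3.14, 0.008, -1.544]
force: [-0.7, -0.7, -0.8]
width: 0.0353
```

play_rows([
  [-0.008,0,-0.02,0,0.021,-0.02,0.0],
  [0,0,0,0,0,-0.006,0.0],
  [0,0,0,0,0,0,0.0],
  [0,0,0,0,0,0,0.0],
])

```text
t: 13.52
eef_pos: [0.5186, 0.2515, 0.2254]
ee_rot: [3.141, 0.0, -1.57]
force: [-0.1, -0.3, -0.8]
width: 0.036
```

```bash
python3 - <<'E'
from h import *
p,d=grab_frame("scene");cv2.imwrite("pics/s5.png",cv2.resize(p[80:240,300:500],None,fx=3,fy=3))
s=get_state();print(s["t"],s["eef_pos"],s["ee_rot"],s["force"])
E
```

```text
13.575 [0.51859186 0.25143922 0.2254491 ] [ 3.14093483e+00  5.56052853e-04 -1.57045702e+00] [ 0.35884893 -0.14118163 -0.06532169]
```

View pics/s5.png

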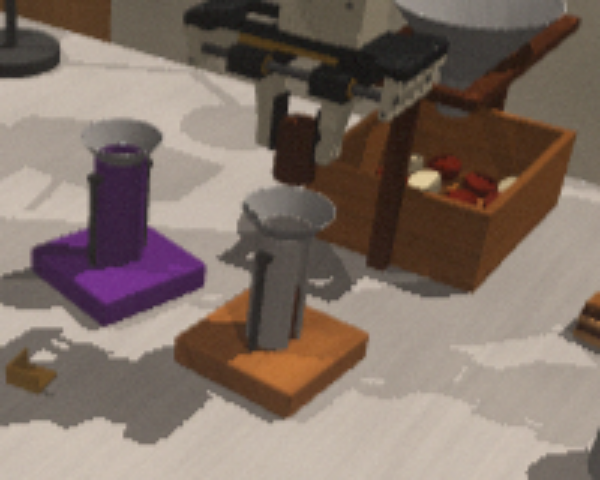

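Slug B hangs centred over the rim, at crop (295,150) against the rim at (291,212), as the first one did. Lower it the same way.

play_rows([
  [0,0,0,-0.001,0.001,-0.02,0.0],
  [0,0,0,0,0,-0.018,0.0],
  [0,0,0,0,0,-0.006,0.0],
  [0,0,0,0,0,0,0.0],
  [0,0,0,0,0,0,0.0],
])

```text
t: 14.2
eef_pos: [0.5194, 0.2519, 0.1842]
ee_rot: [-3.138, 0.004, -1.572]
force: [0.1, -0.6, -0.8]
width: 0.0355
```

play_rows([
  [0,0,0,-0.002,0.001,-0.005,0.0],
  [0,0,0,0,0,0,0.0],
  [0,0,0,0,0,0,0.0],
])

```text
t: 14.58
eef_pos: [0.5177, 0.2533, 0.18]
ee_rot: [-3.136, 0.005, -1.572]
force: [0.3, 0.4, -0.5]
width: 0.0354
```

play_rows([
  [0,0,0,0,0,0,0.7],
  [0,0,0,0,0,0,0.7],
  [0,0,0,0,0,0,0.7],
  [0,0,0,0,0,0.03,0.7],
  [0,0,0,0,-0.01,0.04,0.7],
  [0,0,0,0,-0.05,0.02,0.7],
  [0,0,0,0,-0.055,0,0.7],
  [0,0,0,0,-0.055,0,0.7],
  [0,0,0,0,-0.055,0,0.7],
  [0,0,0,0,-0.055,0,0.7],
  [0,0,0,0,0,0,0.7],
  [0,0,0,0,0,0,0.7],
])

```text
t: 16.08
eef_pos: [0.5168, -0.0346, 0.2738]
ee_rot: [-3.133, 0.005, -1.571]
force: [-0.3, 0.5, -0.6]
width: 0.0613
```

```bash
python3 - <<'E'
from h import *
for n,b in(("scene",(80,330,240,500)),("top",(130,290,150,440))):
    p,d=grab_frame(n);cv2.imwrite(f"pics/{n}6.png",cv2.resize(p[b[0]:b[1],b[2]:b[3]],None,fx=2.3,fy=2.3))
    W=pts(n,d)
    if n=="top":
        m=(np.hypot(W[...,0]-.5175,W[...,1]-.2527)<.018)&(d>0); print(np.percentile(W[m][:,2],[5,25,50,75,95]),m.sum(),W[m].mean(0))
        A=np.c_[W[m][:,:2],np.ones(m.sum())];print("slope",np.linalg.lstsq(A,W[m][:,2],rcond=None)[0])
    m=(np.hypot(W[...,0]-.4675,W[...,1]+.152)<.05)&(d>0)&(abs(W[...,2]-.022)<.008)
    if m.any(): print("off",n,W[m].mean(0))
s=get_state();print(s["t"],s["eef_pos"],s["qd"],s["force"])
E
```

```text
off scene [ 0.46770159 -0.15426668  0.02151612]Traceback (most recent call last):
  File "<stdin>", line 6, in <module>
    return _quantile_unchecked(
        a, q, axis, out, overwrite_input, method, keepdims, weights)
    return _ureduce(a,
                    func=_quantile_ureduce_func,
    ...<5 lines>...
                    overwrite_input=overwrite_input,
                    method=method)
    r = func(a, **kwargs)
    result = _quantile(arr,
                       quantiles=q,
    ...<2 lines>...
                       out=out,
                       weights=wgt)
    slices_having_nans = np.isnan(arr[-1, ...])
                                  ~~~^^^^^^^^^
IndexError: index -1 is out of bounds for axis 0 with size 0
```

View pics/scene6.png

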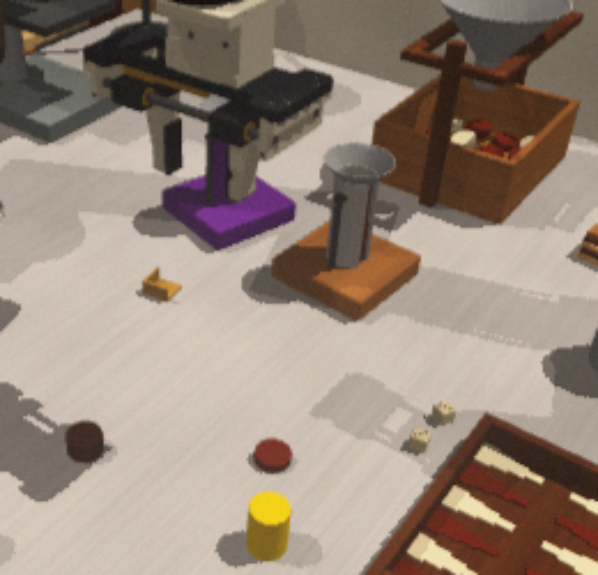

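View pics/top6.png

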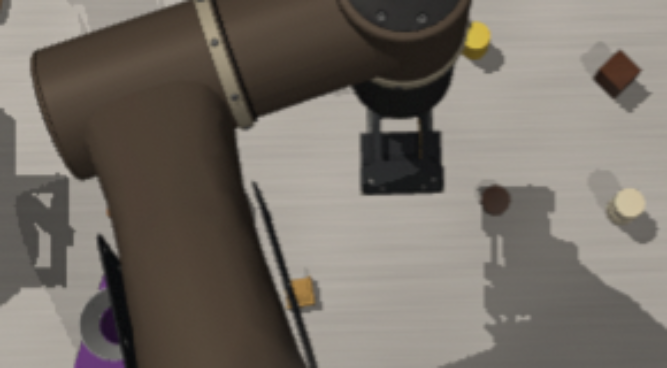

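The arm hides the tube in the top view at crop (140,150). Move further right and look again.

play_rows([
  [0,0,0,0.01,-0.055,0,0.7],
  [0,0,0,0.01,-0.055,0,0.7],
  [0,0,0,0.01,-0.055,0,0.7],
  [0,0,0,0,0,0,0.7],
  [0,0,0,0,0,0,0.7],
])

```text
t: 16.8
eef_pos: [0.5501, -0.1966, 0.2732]
ee_rot: [-3.133, 0.005, -1.557]
force: [-0.8, -0.4, 0.3]
width: 0.0612
```

```bash
python3 - <<'E'
from h import *
n="top"
p,d=grab_frame(n);cv2.imwrite(f"pics/{n}7.png",cv2.resize(p[130:290,150:310],None,fx=3.5,fy=3.5))
W=pts(n,d)
m=(np.hypot(W[...,0]-.5175,W[...,1]-.2527)<.018)&(d>0); w=W[m]; print(np.percentile(w[:,2],[5,25,50,75,95]),m.sum())
w=w[abs(w[:,2]-np.median(w[:,2]))<.008]
print("slope",np.linalg.lstsq(np.c_[w[:,:2],np.ones(len(w))],w[:,2],rcond=None)[0])
s=get_state();print(s["t"],s["eef_pos"],s["force"])
E
```

```text
[0.12387019 0.12804015 0.13010373 0.13185293 0.13452633] 143
slope [0.00905768 0.08076856 0.10468383]
16.85 [ 0.55010044 -0.19630057  0.27318879] [ 0.48081517 -0.07406742  0.93121168]
```

View pics/top7.png

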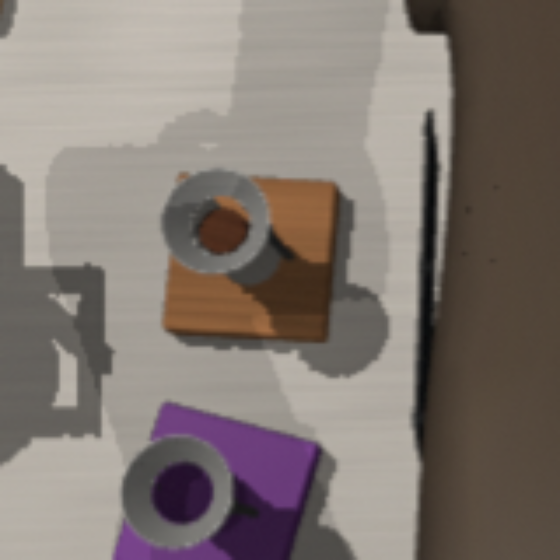

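The second slug's top face shows in the tube throat at crop (222,230). It reads z about 0.130, as expected for two slugs end to end, and is nearly level. The robot is clear of everything, so I hand in.

```bash
python3 -c "
from station import *
print(job_done())"
```

```text
the job is handed in; nothing more can be done
None
```

Both full-length walnut slugs are in the grey tin-funnel tube, one on top of the other, and released. I handed the job in at about 17 s of the 58 s allowed.

- **Depth checks:** the surface inside the tube read z of about 0.079 m after the first slug and 0.130 m after the second. The expected values for two slugs end to end are 0.080 m and 0.130 m. The top face measured level to within about 5 degrees.
- **Offcut:** its measured position changed by less than 1 mm. The yellow cylinder and the purple tube were not touched.
- **Robot:** the gripper was open and clear of everything at the end, and wrist forces stayed near zero in all readings.
- **Failed check:** the first top-view check after the second drop failed because the arm hid the tube. I moved the arm aside and repeated it. No checks disagreed.

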